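# Pin the lever shaft of a bearing housing at the fastener counter

### The arm

A 6-joint arm with a two-finger parallel gripper is mounted at the origin on the work surface. World frame = base frame: x ahead of the robot, y to its left, z up, the work surface at z = 0. Lengths are in m, angles in rad, forces in N, time in s.
With the tool pointing down it reaches from about 0.275 to 0.725 m from the base axis. Payload 5.6 kg.
Tool frame: the origin (TCP) lies midway between the tips of the shut fingers; the grasp point (between the pads) lies 19 mm behind it; z points along the fingers, y is the line along which they close (so a half turn about z gives the same grasp; the last joint's range is limited). The gripper opens to 85 mm and grips with 20 to 120 N. Pads are 22 mm wide; open, the fingers measure 114 mm over their backs; the gripper's body (76 mm by 85 mm) begins 54 mm behind the grasp point. The pads swing forward as they close: fully open they stand 13 mm farther back than shut.
Start: joints at [1.528, 0.255, 0.108, 0, -1.424, -0.285], TCP at [0.177, 0.521, 0.231] pointing down, gripper open.
Joint ranges: [-2.95, 2.95], [-1.21, 1.97], [-1.09, 1.5], [-2.87, 1.71], [-2.94, -0.07], [-3.05, 3.05]. Speed limits (rad/s): [2.57, 2.57, 3.14, 3.14, 3.14, 3.14].

### API

Orientations are given as a rotation vector (axis times angle).
In Python, from station import arm gives the robot as it stands.
- The arm moves only by the shell command python3 -m creep 'ROWS' [FORCE]. ROWS is JSON, a list that holds one entry, the list of rows, each a list of 5 numbers: the shift along the tool's x, y, z in m, then the turn about the tool's z in units of 10 degrees (1.0 is 10 degrees), then the gripper command: -1 is shut, 1 is fully open, values between are in proportion. In form: [[[tx, ty, tz, roll, gripper], ...]]. A call has 1 to 8 rows; each row shifts and turns the commanded pose from where the row before left it, along the tool's axes as they then stand; what a row does not reach is not made up. A row lasts 1/8 s, in which the tool goes at most 62.5 mm and 10.7 degrees, less where a joint would pass 70% of its speed; a pose out of reach is approached as far as the arm can. A call is refused whole if a number of a shift passes 0.0625 or a number of a turn 1, either way. A call with a gripper value outside its range is refused whole. The fingers move at their own pace and stop on an object; FORCE is the grip in N (left out, the last holds). Time passes only in rows, so rows that do not move let the fingers close. It gives the time, the measured TCP pose, the force, the opening and the grip force at its end, in the units of the state.
- arm.read_state(): the state, without advancing time (a new reading comes with each control period).
- arm.read_camera(name): name is "scene" or "side" or "wrist"; returns (picture, depth): 384x512x3 uint8, red, green, blue; 384x512 float32, m along the optical axis (not along the pixel's ray), 0 where there is no reading.
- arm.calibration(name): a dict with "camera_matrix" (3x3 intrinsics, pixels), "world_from_camera" (4x4, takes a point from camera to world coordinates). Camera axes: x right, y down, z forward; pixel columns grow to the right and rows downward; lengths in m; the calibration is good to about 2 mm. A picture is of the moment at which its call begins: read the wrist's pose just before it. calibration takes no time and is no camera call; for the wrist camera it gives the pose at the moment of the call.
- arm.job_done(): hands the job in; it is judged then, once.
Trained networks look in the newest picture that a camera, given by its name, has taken for a name from the list of things; names that differ only in an ending like _2 or _b are one class to them, and where a whole thing is asked for, a point or a joint stands for the part that bears it (a point fixed in the world has none). Each returns a list of dicts, best first, with "confidence" (0 to 1); they miss things now and then, are a little off and sometimes report something else, mostly with a low value. They report only what shows in the picture. A call takes as long as a camera call. They do not tell look-alikes from the thing itself.
- arm.masks_of(name, camera): "region" (384x512 bool, what is visible of it) and "extent" ([centre column, centre row, width, height] in pixels, round what is visible of it).
The state is a dict: "t": time; "joints": joint angles; "qvel": joint speeds; "effort": joint torques, N m; "eef_pos": TCP position; "eef_rot": TCP orientation; "contact_force": force on the tool from outside, world axes, zero at the start; "moment": the same for the moment, N m; "grip_width": finger opening in m; "grasp_force": force on a finger pad.
Only numpy, scipy, OpenCV 4.12 (cv2) and the standard library are available. Lean on these libraries where they do the work, as an engineer would, in place of code of your own. Each camera call takes 0.05 s, during which the arm holds its last target. There are 200 camera calls.

### The job

Fit the clevis pin: stand it head up in the hole in the top of the housing, so that it rests on the shaft inside, and let go of it. Then swing the lever slowly away from the robot, feeling gently until the hidden cross-hole comes round and the pin drops in and stops the lever; never force the lever once it stops. Finally push the pin down until its head is home on the housing, and leave the other goods on the counter alone.

Things in the scene. Friction and masses are not known exactly. Their poses are not given: they have to be found in the camera images.
- housing: Grey bearing housing 50 x 64 mm, 104 mm tall, on a foot plate 120 x 104 x 8 mm fixed to the counter. Origin: centre of the foot plate's underside; z up, y along the shaft, x across it. The shaft inside (36 mm thick, out of sight) lies level along y, its axis 62 mm and its top 80 mm above the counter; its end comes out of the -y side and carries the lever.
- bore_mouth (a point): Centre of the hole in the housing's top face, 104 mm above the counter, 11.5 mm in diameter, going straight down 22 mm to the shaft. Below the shaft the hole goes on in the lower block, where a stiff white cup catches the pin (it needs about 9 N to be pushed down).
- lever: Lever on the shaft, 100 mm to -y of the housing's middle. Origin on the shaft axis; own y = shaft axis, z along the lever to the ball. It starts 1.35 rad back (to the housing's -x) to 0.5 forward of upright; swung to +x, the hole lines up at 0.1-1.05 past upright, 0.55-1.45 from the start. 1-6 N at the ball turn it; it stays put. Pin dropped, it stops after up to 15 mm more: over 25 N is forcing.
- lever_ball (a point): Centre of the grey ball, 24 mm in diameter, at the lever's free end, 75 mm from the shaft's axis; the rod below it is 10 mm thick.
- pin_head (a point): Centre of the steel clevis pin's head, 24 mm in diameter, 16 mm tall; shank below 10 mm in diameter, 86 mm long, with a tapered foot (7 mm at the tip, 94 mm below this point). z points up the pin. About 0.1 kg. Height of this point above the counter: in the rack at the start 100 mm, resting on the shaft 174, dropped into the cross-hole 118-130, pushed home 112.
- rack: Wooden pin rack fixed on the counter, 60 x 120 x 40 mm tall, with one hole in its middle, 11.5 mm wide and 34 mm deep, in which the pin stands. Origin: centre of its underside.
- tub: Bystander: white lidded parts tub, 108 x 83 x 62 mm, loose. Origin: centre of its underside.
- flange: Bystander: flat steel pipe flange lying on the counter, 104 mm in diameter, 14 mm thick, loose. Origin: centre of its underside.
- tape_roll: Bystander: dark red roll of abrasive tape standing flat, 90 mm in diameter, 50 mm tall, loose. Origin: centre of its underside.
Not all that is in view belongs to the job. There is more than one size of the housing; the job needs the middle-sized.

How it is judged:
On the way, in this order (a step that is already met when the one before it is completed fails the run):
1. The pin stands in the top hole, resting on the shaft, let go (horizontal distance between pin_head and bore_mouth below 0.012 m and z of pin_head in the frame of housing between 0.169 and 0.178 m and angle between pin_head's own z axis and vertical below 0.15 rad and contact force between the fingers and anything else below 0.1 N), for 0.2 s.
2. The shaft has been turned and the pin has dropped into its cross-hole (horizontal distance between pin_head and bore_mouth below 0.006 m and z of pin_head in the frame of housing below 0.135 m), for 0.2 s.
At the end, for the whole second after the job is handed in: The pin passes through the housing and the shaft with its head home on the housing's top (head centre at most 2.5 mm above fully home), centred on the hole within 4 mm and upright within 0.08 rad, and let go (horizontal distance between pin_head and bore_mouth below 0.004 m and z of pin_head in the frame of housing below 0.1145 m and angle between pin_head's own z axis and vertical below 0.08 rad); the robot touches nothing.
It fails at once if The lever is forced (more than 25 N on it) (contact force between any of the fingers, the arm and lever above 25 N).
It fails at once if A bystander is moved by more than 30 mm (distance of any of tub, flange, tape_roll from where it was at the start of the episode above 0.03 m).
It also fails if it takes over 72 s, if anything falls off the work surface, if the arm or the gripper's body presses on something with over 40 N, if the wrist force passes 120 N, or if a joint passes its speed limit or range.

## Working session

There is one attempt and no reset: what is moved stays moved. The work goes in short steps, Python scripts to look and compute and a shell command to move; the robot and the scene stay as the last step left them, time stands still between calls to the robot, and variables do not carry over. Pictures are saved under pics/ and viewed, at most 10 in all, crops included, and the job is handed in when it is done.

```bash
mkdir -p pics; ls
cat > h.py <<'E'
import numpy as np, cv2
from station import arm
from scipy.spatial.transform import Rotation as R
def shot(cam):
    c=arm.calibration(cam); p,d=arm.read_camera(cam); return p,d,np.array(c["camera_matrix"]),np.array(c["world_from_camera"])
def cloud(d,K,T):
    v,u=np.mgrid[:d.shape[0],:d.shape[1]]
    P=np.stack([(u-K[0,2])/K[0,0]*d,(v-K[1,2])/K[1,1]*d,d],-1)
    W=P@T[:3,:3].T+T[:3,3]; W[d==0]=np.nan; return W
def save(n,p): cv2.imwrite('pics/'+n,p[:,:,::-1])
E
python3 - <<'E'
from h import *
s=arm.read_state(); print(s['t'],s['eef_pos'],s['eef_rot'],s['grip_width'],s['contact_force'])
im=[]
for cam in ('scene','side'):
    p,d,K,T=shot(cam); W=cloud(d,K,T); np.savez(cam+'.npz',p=p,W=W); im.append(p)
    for n in ('housing','lever','lever_ball','pin_head','rack','tub','flange','tape_roll'):
        for m in arm.masks_of(n,cam)[:4]:
            r=W[m['region']]; 
            print(cam,n,round(m['confidence'],2),np.round(m['extent']),np.round(np.nanmedian(r,0),3),'min',np.round(np.nanpercentile(r,3,axis=0),3),'max',np.round(np.nanpercentile(r,97,axis=0),3))
    save(cam+'1.png',p)
E
```

```text
pics
0.0 [0.17686523 0.5202507  0.23036679] [ 3.09754687e+00 -5.12353181e-01 -3.44850893e-04] 0.08508932418130664 [-0.52651023  1.19636046 -0.06607851]
scene housing 0.87 [247. 226.  85.  62.] [ 0.571 -0.1    0.064] min [ 0.529 -0.187  0.006] max [ 0.607 -0.034  0.114]
scene housing 0.8 [155. 174.  95.  77.] [ 0.291 -0.244  0.086] min [ 0.229 -0.355  0.007] max [ 0.34  -0.154  0.191]
scene housing 0.76 [254. 180.  40.  32.] [0.384 0.007 0.038] min [ 0.341 -0.051  0.001] max [0.41  0.048 0.093]
scene lever 0.82 [119. 175.  24.  47.] [ 0.322 -0.347  0.133] min [ 0.184 -0.361  0.001] max [ 0.335 -0.329  0.205]
scene lever 0.7 [221. 223.  30.  45.] [ 0.551 -0.182  0.08 ] min [ 0.468 -0.197 -0.   ] max [ 0.588 -0.14   0.128]
scene lever 0.49 [235. 172.   5.  20.] [ 0.372 -0.048  0.064] min [ 0.325 -0.053  0.002] max [ 0.379 -0.025  0.1  ]
scene lever_ball 0.78 [120. 175.  25.  49.] [ 0.322 -0.348  0.139] min [ 0.305 -0.362  0.074] max [ 0.335 -0.332  0.205]
scene lever_ball 0.67 [220. 223.  26.  37.] [ 0.558 -0.182  0.08 ] min [ 0.487 -0.194  0.001] max [ 0.588 -0.146  0.128]
scene rack 0
[... 1345 characters left out ...]
-0.337  0.208]
side lever_ball 0.48 [296. 214.  29.  19.] [ 0.554 -0.186  0.088] min [ 0.515 -0.2    0.058] max [ 0.583 -0.139  0.13 ]
side pin_head 0.58 [256. 127.   9.  21.] [0.56  0.237 0.095] min [0.551 0.229 0.024] max [0.578 0.303 0.11 ]
side pin_head 0.47 [284. 201.  54.  58.] [ 0.535 -0.107  0.069] min [ 0.494 -0.192  0.007] max [ 0.595 -0.051  0.124]
side rack 0.94 [258. 140.  29.  30.] [0.553 0.212 0.041] min [0.512 0.177 0.006] max [0.606 0.288 0.044]
side flange 0.7 [313. 308.  48.  48.] [ 0.514 -0.386  0.015] min [ 0.472 -0.43   0.007] max [ 0.563 -0.336  0.017]
side tape_roll 0.73 [388. 268.  42.  50.] [ 0.707 -0.344  0.049] min [ 0.672 -0.378  0.004] max [ 0.751 -0.299  0.053]
```

Run:
```python
from h import *
a=np.load('scene.npz');b=np.load('side.npz')
big=np.vstack([cv2.resize(a['p'][130:310,100:460],None,fx=2.2,fy=1.6),cv2.resize(b['p'][100:330,150:450],(792,300))]); save('crop1.png',big[:600])
for nm,z in (('scene',a),('side',b)):
    W=z['W']
    for lab,c,h in (('mid',(.56,-.1),.104),('big',(.29,-.25),None),('small',(.38,0),None),('rack',(.57,.23),.04)):
        m=(np.hypot(W[...,0]-c[0],W[...,1]-c[1])<.085)
        zs=W[m][:,2]; hist,e=np.histogram(zs[zs>.02],bins=np.arange(.02,.22,.005)); print(nm,lab,[(round(x,3),n) for x,n in zip(e,hist) if n>25])
        if h:
            q=m&(abs(W[...,2]-h-.003)<.008); P=W[q][:,:2].astype(np.float32)
            print(' top rect',cv2.minAreaRect(P),len(P),'med z',np.median(W[q][:,2]))
    # ball: points high at lever side
    q=(np.hypot(W[...,0]-.56,W[...,1]+.19)<.09)&(W[...,2]>.06)&(W[...,1]<-.165)
    print(' lever pts',np.round(W[q][::6],3).tolist()[:25])
    q=(np.hypot(W[...,0]-.565,W[...,1]-.235)<.06)&(W[...,2]>.055); print(' pin pts',np.round(np.median(W[q],0),3),np.round(W[q].min(0),3),np.round(W[q].max(0),3),q.sum())
```

```text
scene mid [(np.float64(0.02), np.int64(44)), (np.float64(0.025), np.int64(48)), (np.float64(0.03), np.int64(35)), (np.float64(0.035), np.int64(33)), (np.float64(0.04), np.int64(37)), (np.float64(0.045), np.int64(44)), (np.float64(0.05), np.int64(40)), (np.float64(0.055), np.int64(54)), (np.float64(0.06), np.int64(83)), (np.float64(0.065), np.int64(120)), (np.float64(0.07), np.int64(125)), (np.float64(0.075), np.int64(96)), (np.float64(0.08), np.int64(75)), (np.float64(0.085), np.int64(72)), (np.float64(0.09), np.int64(58)), (np.float64(0.095), np.int64(65)), (np.float64(0.1), np.int64(322)), (np.float64(0.105), np.int64(77))]
 top rect ((0.5548858642578125, -0.1124507412314415), (0.057132091373205185, 0.13469597697257996), 9.348726272583008) 413 med z 0.10384324565181535
scene big [(np.float64(0.02), np.int64(70)), (np.float64(0.025), np.int64(48)), (np.float64(0.03), np.int64(54)), (np.float64(0.035), np.int64(61)), (np.float64(0.04), np.int64(49)), (np.float64(0.045), np.int64(49)), (np.float64(0.05), np.int64(40)), (np.float64(0.055), np.int64(47)), (np.float64(0.06), np.int64(58)
[... 3658 characters left out ...]
 med z 0.041940214334643844
 lever pts [[0.523, -0.182, 0.128], [0.522, -0.185, 0.129], [0.516, -0.187, 0.129], [0.529, -0.193, 0.131], [0.521, -0.194, 0.131], [0.514, -0.188, 0.124], [0.525, -0.196, 0.128], [0.516, -0.195, 0.127], [0.53, -0.197, 0.125], [0.52, -0.197, 0.125], [0.54, -0.185, 0.107], [0.52, -0.198, 0.123], [0.54, -0.187, 0.105], [0.576, -0.17, 0.079], [0.52, -0.199, 0.12], [0.539, -0.19, 0.105], [0.568, -0.171, 0.078], [0.583, -0.173, 0.076], [0.528, -0.198, 0.114], [0.548, -0.186, 0.096], [0.57, -0.173, 0.076], [0.541, -0.186, 0.095], [0.557, -0.185, 0.088], [0.574, -0.181, 0.08], [0.548, -0.187, 0.089]]
 pin pts [0.56  0.236 0.101] [0.55  0.228 0.055] [0.571 0.254 0.112] 77
```

View pics/crop1.png

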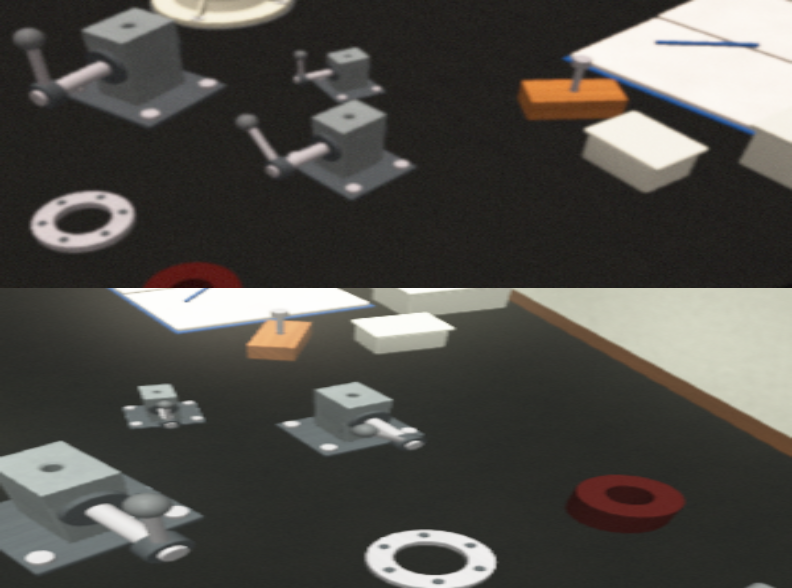

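The three housings in the scene picture are: (155,174), top at 0.145 m, the big one; (254,180), top at 0.072 m, the small one; and (247,226), top at 0.104 m, the middle one. The crop confirms the middle one at (350,140). Its lever leans back, the pin stands in the orange rack at (580,75), and tub, flange and tape roll lie clear.

```bash
cat >> h.py <<'E'
def plan(xyz,yaw_deg=None,s=None):
    """tool-frame shift (before turning) and roll units to bring TCP to xyz with tool x at yaw"""
    s=s or arm.read_state(); M=R.from_rotvec(s['eef_rot']).as_matrix()
    y=np.degrees(np.arctan2(M[1,0],M[0,0])); sh=M.T@(np.array(xyz)-s['eef_pos'])
    print('yaw',round(y,1),'shift',np.round(sh,4),'roll units', None if yaw_deg is None else round(-(yaw_deg-y)/10,2)); return sh
E
python3 - <<'E'
from h import *
c=arm.calibration('wrist');T=np.array(c['world_from_camera']);s=arm.read_state();M=R.from_rotvec(s['eef_rot']).as_matrix()
print('cam in tool',np.round(M.T@(T[:3,3]-s['eef_pos']),3),'axes',np.round(M.T@T[:3,:3],2).tolist(), np.round(M,3).tolist())
for n in ('scene','side'):
    W=np.load(n+'.npz')['W']
    q=(np.hypot(W[...,0]-.575,W[...,1]+.09)<.055)&(abs(W[...,2]-.105)<.006)
    r=cv2.minAreaRect(W[q][:,:2].astype(np.float32)); print(n,'top',r)
    q=(np.hypot(W[...,0]-.522,W[...,1]+.19)<.025)&(W[...,2]>.08)
    from scipy.optimize import least_squares
    P=W[q]; f=least_squares(lambda c:np.linalg.norm(P-c,axis=1)-.012,[.522,-.188,.117],loss='soft_l1',f_scale=.002); print('ball',f.x,len(P))
plan((.561,.239,.2),None)
E
```

```text
cam in tool [ 0.068 -0.    -0.142] axes [[-0.0, -0.96, -0.27], [1.0, 0.0, -0.0], [0.0, -0.27, 0.96]] [[0.947, -0.322, -0.0], [-0.322, -0.947, 0.0], [-0.0, -0.0, -1.0]]
scene top ((0.550387978553772, -0.07919271290302277), (0.05147240310907364, 0.0658007487654686), 14.437573432922363)
ball [ 0.52627055 -0.18788962  0.11524993] 118
side top ((0.5496755838394165, -0.08023558557033539), (0.051300179213285446, 0.06568018347024918), 13.869656562805176)
ball [ 0.52568854 -0.18872033  0.11790518] 102
yaw -18.8 shift [0.4542 0.1431 0.0313] roll units None
```

```bash
python3 -m creep '[[[0.0568,0.0179,0,0,1],[0.0568,0.0179,0,0,1],[0.0568,0.0179,0,0,1],[0.0568,0.0179,0,0,1],[0.0568,0.0179,0,0,1],[0.0568,0.0179,0,0,1],[0.0568,0.0179,0,0,1],[0.0566,0.0178,0,0,1]]]' && python3 -m creep '[[[0,0,0.012,-0.82,1],[0,0,0.012,-0.82,1],[0,0,0.012,-0.82,1],[0,0,0.012,-0.82,1],[0,0,0,0,1]]]'
python3 - <<'E'
from h import *
s=arm.read_state(); print(s['t'],s['eef_pos'])
p,d,K,T=shot('wrist'); W=cloud(d,K,T); save('w1.png',p)
for m in arm.masks_of('pin_head','wrist')[:2]:
    r=W[m['region']]; t=r[r[:,2]>.103]; print(m['confidence'],m['extent'],np.nanmedian(t,0),cv2.minEnclosingCircle(t[:,:2].astype(np.float32)) if len(t) else 0)
q=(np.hypot(W[...,0]-.561,W[...,1]-.239)<.03)&(abs(W[...,2]-.108)<.004); print(cv2.minEnclosingCircle(W[q][:,:2].astype(np.float32)),np.median(W[q],0),q.sum())
E
```

```text
t: 1.9
eef_pos: [0.5624, 0.2376, 0.2314]
eef_rot: [-3.099, 0.512, -0.0]
contact_force: [-0.4, 2.4, -0.3]
grip_width: 0.0853
grasp_force: 0.0
t: 2.52
eef_pos: [0.5605, 0.2387, 0.1823]
eef_rot: [3.117, 0.381, -0.003]
contact_force: [-0.2, 0.4, -0.1]
grip_width: 0.0857
grasp_force: 0.0
2.525 [0.56048423 0.2386951  0.18227429]
0.59 [251.0, 195.8, 36.6, 41.7] [0.56294043 0.24280617 0.10709636] ((0.5624672770500183, 0.2425955832004547), 0.011957763694226742)
((0.562553346157074, 0.24271588027477264), 0.011924732476472855) [0.5628302  0.24267643 0.10711582] 782
```

View pics/w1.png

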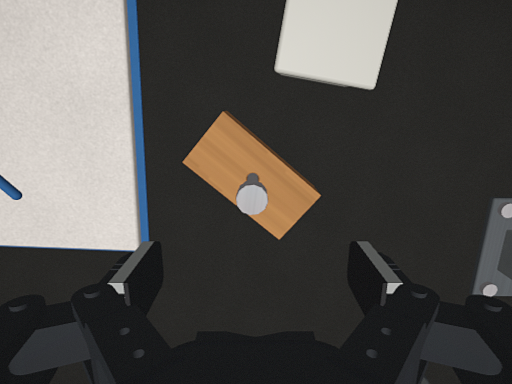

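The wrist picture shows the pin head at (252,198) in the rack, between the open fingers and clear of the tub at the top. I go down and grip the head.

```bash
python3 -m creep '[[[0.0029,-0.0033,0.025,0,0.2],[0,0,0.03,0,0],[0,0,0.03,0,0],[0,0,0.018,0,0],[0,0,0,0,-1],[0,0,0,0,-1],[0,0,0,0,-1],[0,0,0,0,-1]]]' 60; python3 -m creep '[[[0,0,0,0,-1],[0,0,0,0,-1]]]'
python3 - <<'E'
from h import *
s=arm.read_state(); print(s['eef_pos'])
p,d,K,T=shot('wrist'); W=cloud(d,K,T); save('w2.png',p)
E
```

```text
t: 3.62
eef_pos: [0.5633, 0.2431, 0.0811]
eef_rot: [-3.118, -0.383, -0.002]
contact_force: [0.2, -0.6, -0.2]
grip_width: 0.0221
grasp_force: 58.7
t: 3.88
eef_pos: [0.5631, 0.243, 0.0804]
eef_rot: [-3.118, -0.383, -0.0]
contact_force: [-0.9, -0.7, -0.9]
grip_width: 0.0222
grasp_force: 58.7
[0.5630901  0.24300873 0.08042711]
```

View pics/w2.png

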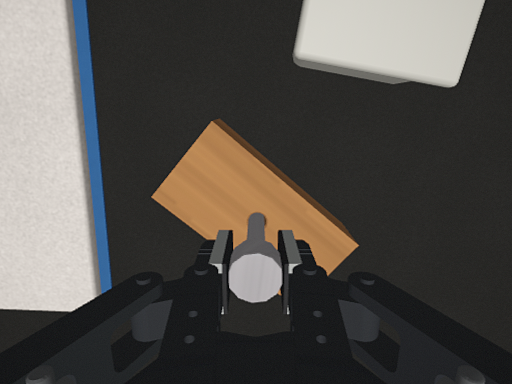

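```bash
python3 -m creep '[[[0,0,-0.03,0,-1],[0,0,-0.04,0,-1],[0,0,-0.05,0,-1],[0,0,-0.02,0,-1]]]';  python3 -m creep '[[[-0.0234,0.0517,0,0,-1],[-0.0234,0.0517,0,0,-1],[-0.0234,0.0517,0,0,-1],[-0.0234,0.0517,0,0,-1],[-0.0234,0.0517,0,0,-1],[-0.0234,0.0517,0,0,-1],[0,0,0,0,-1],[0,0,0,0,-1]]]'
python3 - <<'E'
from h import *
s=arm.read_state(); print(s['eef_pos'])
p,d,K,T=shot('wrist'); W=cloud(d,K,T); save('w3.png',p); np.savez('w3.npz',p=p,W=W,K=K,T=T)
q=(np.hypot(W[...,0]-.55,W[...,1]+.08)<.055)&(abs(W[...,2]-.104)<.005); print(cv2.minAreaRect(W[q][:,:2].astype(np.float32)),q.sum(),np.median(W[q][:,2]))
# pin geometry
M=R.from_rotvec(s['eef_rot']).as_matrix(); L=(W-s['eef_pos'])@M
q=(np.abs(L[...,1])<.02)&(np.abs(L[...,0])<.03)&(L[...,2]>.003)&(L[...,2]<.08)
P=L[q]
for a in np.arange(.005,.08,.01):
    t=P[abs(P[:,2]-a)<.005]; print(round(a,3),len(t),np.round(np.median(t,0),4) if len(t) else '', np.round([t[:,1].min(),t[:,1].max()],4) if len(t) else '')
E
```

```text
t: 4.42
eef_pos: [0.5642, 0.2435, 0.2241]
eef_rot: [-3.116, -0.383, -0.009]
contact_force: [1.2, 0.4, -0.9]
grip_width: 0.0224
grasp_force: 59.0
t: 5.42
eef_pos: [0.502, -0.092, 0.2203]
eef_rot: [-3.118, -0.382, -0.001]
contact_force: [0.3, 0.5, -1.2]
grip_width: 0.0219
grasp_force: 59.2
[ 0.50197653 -0.0920204   0.22031123]
((0.5506515502929688, -0.07825548946857452), (0.0499531552195549, 0.06410591304302216), 13.650507926940918) 4675 0.1032771943195187
0.005 72 [ 0.0039 -0.0005  0.0072] [-0.0052  0.0043]
0.015 127 [ 0.0037 -0.0005  0.0146] [-0.0054  0.0045]
0.025 101 [ 0.0037 -0.0005  0.0244] [-0.0052  0.0042]
0.035 94 [ 0.0037 -0.0005  0.0345] [-0.0053  0.0045]
0.045 77 [0.0038 0.0001 0.0448] [-0.0051  0.0046]
0.055 61 [0.004  0.0001 0.0543] [-0.0052  0.0047]
0.065 59 [0.0038 0.0002 0.0649] [-0.0048  0.0045]
0.075 9 [ 0.004  -0.0005  0.0703] [-0.0034  0.0045]
```

View pics/w3.png

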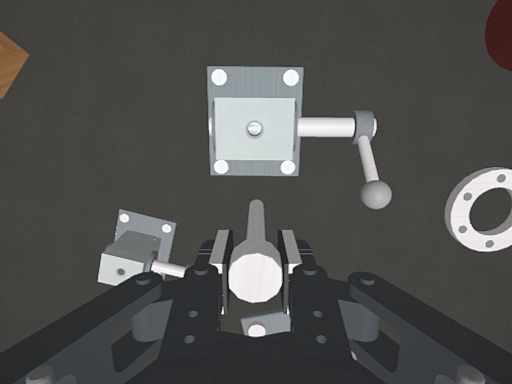

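The picture shows the middle housing with its hole at (254,128), the lever ball at (376,194) and the pin hanging straight in the jaws.

Run:
```python
from h import *
z=np.load('w3.npz'); p,K,T=z['p'],z['K'],z['T']
g=cv2.cvtColor(p,cv2.COLOR_RGB2GRAY)[112:145,235:274].astype(int)
print(g[::2,8:32:1])
W=z['W']; sub=W[115:142,240:270]; low=(sub[...,2]<.099)
print('low pts',low.sum())
def onplane(u,v,h=.1038):
    r=T[:3,:3]@np.array([(u-K[0,2])/K[0,0],(v-K[1,2])/K[1,1],1]); return T[:3,3]+r*(h-T[2,3])/r[2]
vv,uu=np.nonzero(low); print(uu.min()+240,uu.max()+240,vv.min()+115,vv.max()+115)
print(onplane(254,128), onplane((uu.min()+uu.max())/2+240,(vv.min()+vv.max())/2+115))
```

```text
[[215 214 215 214 214 214 215 215 215 214 213 214 214 213 214 215 214 214
  214 215 214 215 214 214]
 [214 214 214 215 216 215 215 215 215 215 215 214 214 214 214 214 215 216
  215 216 215 216 216 215]
 [214 215 214 215 215 215 215 215 214 214 215 214 216 216 215 216 216 216
  217 218 216 216 216 215]
 [215 216 215 215 215 216 215 215 216 216 217 216 216 216 216 217 217 217
  217 218 218 217 216 215]
 [216 217 216 217 217 218 220 217 208 200 190 187 193 196 207 217 219 219
  219 218 218 218 217 217]
 [217 217 217 219 217 200 187 182 178 201 213 222 219 201 184 178 182 197
  216 221 219 217 218 217]
 [217 217 219 207 189 184 200 218 228 232 235 237 242 246 244 244 220 185
  180 203 218 220 218 218]
 [217 219 206 188 188 203 213 217 220 226 229 232 237 240 240 241 247 233
  195 178 209 221 219 218]
 [218 215 196 184 171 230 251 248 248 248 247 247 247 242 240 242 248 237
  200 177 194 215 220 218]
 [217 215 196 187 151 161 218 233 234 236 240 243 242 239 239 243 251 209
  162 178 185 209 220 218]
 [217 220 201 185 188 144 140 196 211 209 212 212 212 216 226 226 176 128
  165 177 198 214 217 215]
 [216 218 220 200 184 187 154 107 108 133 157 165 170 152 120  96 138 176
  179 196 214 217 216 215]
 [216 216 217 217 208 189 183 185 184 174 154 143 143 169 183 183 180 190
  211 219 217 216 215 215]
 [216 216 216 216 217 217 216 213 199 183 180 182 179 177 190 211 217 219
  218 217 216 216 216 216]
 [216 216 216 215 216 215 216 217 217 218 218 217 218 217 216 215 215 215
  215 215 215 214 214 214]
 [217 216 216 217 217 216 216 217 217 216 216 216 214 215 215 214 214 214
  214 214 213 213 213 213]
 [217 217 216 216 216 217 216 216 216 216 216 215 214 215 215 214 215 214
  214 214 213 213 212 212]]
low pts 151
247 260 122 135
[ 0.5516219  -0.07821108  0.1038    ] [ 0.55113424 -0.077911    0.1038    ]
```

```bash
python3 -m creep '[[[0.026,-0.0006,0.01,0,-1],[0.0252,-0.0006,0.02,0,-1],[0,0,0.007,0,-1],[0,0,0,0,-1],[0,0,0,0,-1]]]'
python3 - <<'E'
from h import *
s=arm.read_state(); print(s['eef_pos'])
p,d,K,T=shot('wrist'); save('w4.png',cv2.resize(p[180:340,160:350],None,fx=3,fy=3))
E
python3 -c "
from h import *; s=arm.read_state(); plan((.5514,-.0785,.180))"
```

```text
t: 6.1
eef_pos: [0.5514, -0.0783, 0.1842]
eef_rot: [3.118, 0.384, 0.002]
contact_force: [0.6, -0.6, 0.1]
grip_width: 0.0221
grasp_force: 59.2
[ 0.55135917 -0.07825327  0.18422211]
yaw 14.0 shift [-0.0001  0.0001  0.0044] roll units None
```

View pics/w4.png

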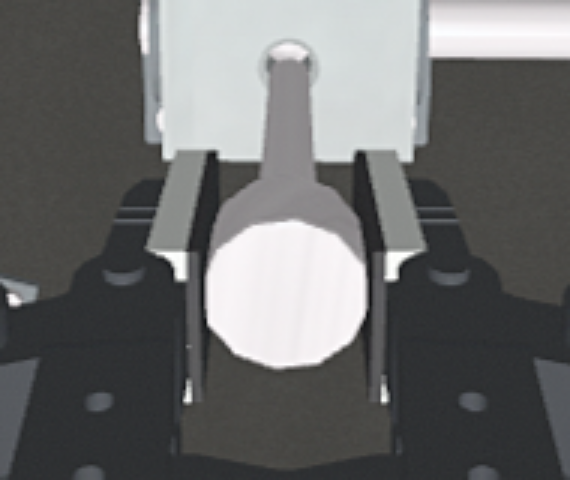

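The enlarged crop shows the pin tip over the hole mouth at (288,62), centred. I lower it slowly.

```bash
python3 -m creep '[[[0,0,0.004,0,-1],[0,0,0.004,0,-1],[0,0,0.004,0,-1],[0,0,0,0,-1]]]'
```

```text
t: 6.65
eef_pos: [0.551, -0.0786, 0.1708]
eef_rot: [-3.118, -0.383, 0.002]
contact_force: [-0.2, 0.5, -1.3]
grip_width: 0.022
grasp_force: 59.2
```

```bash
python3 -m creep '[[[0,0,0.004,0,-1],[0,0,0.004,0,-1],[0,0,0.004,0,-1],[0,0,0.002,0,-1],[0,0,0,0,-1]]]'
```

```text
t: 7.28
eef_pos: [0.5512, -0.0785, 0.1571]
eef_rot: [3.118, 0.383, -0.001]
contact_force: [-0.4, -0.4, -1.1]
grip_width: 0.0222
grasp_force: 59.2
```

```bash
python3 -m creep '[[[0,0,0.0015,0,-1],[0,0,0,0,-1],[0,0,0,0,-0.2],[0,0,0,0,0],[0,0,0,0,0.2],[0,0,0,0,0.2],[0,0,0,0,0.2],[0,0,0,0,0.2]]]'
python3 - <<'E'
from h import *
p,d,K,T=shot('wrist'); W=cloud(d,K,T)
q=(np.hypot(W[...,0]-.551,W[...,1]+.0785)<.03)&(W[...,2]>.15); P=W[q]; t=P[P[:,2]>np.percentile(P[:,2],95)-.004]
print(np.percentile(P[:,2],[50,95,99]),cv2.minEnclosingCircle(t[:,:2].astype(np.float32)),np.median(t,0))
E
```

```text
t: 8.28
eef_pos: [0.5513, -0.0785, 0.1558]
eef_rot: [-3.118, -0.383, 0.0]
contact_force: [-0.3, -0.2, -0.4]
grip_width: 0.0513
grasp_force: 0.0
[0.23579742 0.25134053 0.25264836] ((0.568150520324707, -0.0736650824546814), 0.023122454062104225) [ 0.56961164 -0.06501701  0.25071493]
```

```bash
python3 -m creep '[[[0,0,-0.03,0,0.2],[0,0,-0.04,0,0.2],[0,0,-0.01,0,0.2],[-0.05,0.02,0,0,0],[-0.03,0.04,0,0,-1],[0,0.04,0,0,-1],[0,0,0,0,-1]]]'
python3 - <<'E'
from h import *
p,d,K,T=shot('wrist'); W=cloud(d,K,T); save('w5.png',p)
q=(np.hypot(W[...,0]-.551,W[...,1]+.0785)<.02)&(abs(W[...,2]-.182)<.02); t=W[q]
print('pin top',cv2.minEnclosingCircle(t[:,:2].astype(np.float32)) if len(t) else 0,np.median(t,0),len(t))
from scipy.optimize import least_squares
q=(np.hypot(W[...,0]-.526,W[...,1]+.188)<.02)&(W[...,2]>.108)&(W[...,2]<.14);P=W[q]
f=least_squares(lambda c:np.linalg.norm(P-c,axis=1)-.012,[.526,-.188,.117],loss='soft_l1',f_scale=.002); print('ball',f.x,len(P))
e=np.array([.9703,.2419]);print('local x',(f.x[:2]-[.5750,-.1752])@e,'local y',(f.x[:2]-[.5750,-.1752])@[-.2419,.9703])
b=f.x[:2]-.035*e; plan((b[0],b[1],.2))
E
```

```text
t: 9.2
eef_pos: [0.4975, -0.1968, 0.2348]
eef_rot: [-3.118, -0.378, 0.002]
contact_force: [-0.0, 0.4, -0.6]
grip_width: 0.0001
grasp_force: 0.0
pin top ((0.5527040362358093, -0.07733283191919327), 0.012222075834870338) [ 0.55291578 -0.0798842   0.1809798 ] 1654
ball [ 0.5251161  -0.18720092  0.1164034 ] 664
local x -0.05130536751740893 local y 0.0004224210753133468
yaw 13.9 shift [-0.0061 -0.0014  0.0349] roll units None
```

View pics/w5.png

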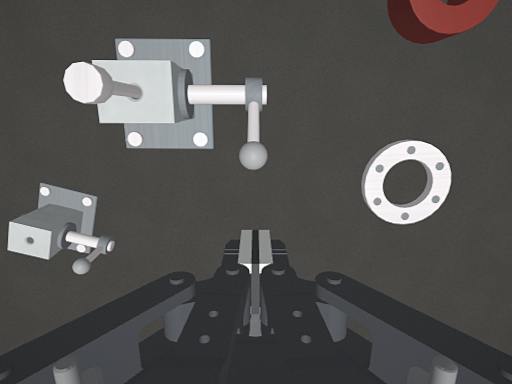

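The pin stands in the hole, its head at (88,82) with the top at 0.181 m. The lever ball is at (253,155), ahead of the shut fingers. I go down behind the ball.

```bash
python3 -m creep '[[[-0.0061,-0.0014,0.04,0,-1],[0,0,0.05,0,-1],[0,0,0.032,0,-1],[0,0,0,0,-1],[0.006,0,0,0,-1],[0.003,0,0,0,-1],[0,0,0,0,-1]]]'; python3 -c "
from h import *; s=arm.read_state(); e=np.array([.9703,.2419]);d=s['eef_pos'][:2]-[.5750,-.1752]; print(d@e, d@[-.2419,.9703])"
```

```text
t: 10.12
eef_pos: [0.5013, -0.1928, 0.1148]
eef_rot: [3.118, 0.384, 0.003]
contact_force: [0.6, 0.3, -0.0]
grip_width: -0.0
grasp_force: 0.0
-0.07576003910187526 0.000757894921275367
```

```bash
python3 -m creep '[[[0.002,0,0.001,0,-1],[0.0022,0,-0.002,0,-1],[0.0023,0,-0.0019,0,-1],[0.0024,0,-0.0018,0,-1],[0.0025,0,-0.0017,0,-1],[0.0025,0,-0.0016,0,-1]]]'
python3 - <<'E'
from h import *
def st():
    s=arm.read_state(); e=np.array([.9703,.2419]);d=s['eef_pos'][:2]-[.5750,-.1752]; x=d@e
    print('local x %.4f y %.4f z %.4f Fx %.1f th est %.3f'%(x,d@[-.2419,.9703],s['eef_pos'][2],np.array(s['contact_force'][:2])@e,np.arcsin((x+.023)/.075)))
st()
p,d,K,T=shot('wrist'); W=cloud(d,K,T); save('w6.png',p)
open('h.py','a').write('''
def st():
    s=arm.read_state(); e=np.array([.9703,.2419]);d=s['eef_pos'][:2]-[.5750,-.1752]; x=d@e
    print('local x %.4f y %.4f z %.4f Fx %.1f th est %.3f'%(x,d@[-.2419,.9703],s['eef_pos'][2],np.array(s['contact_force'][:2])@e,np.arcsin((x+.023)/.075)))
''')
E
```

```text
t: 10.88
eef_pos: [0.5124, -0.1903, 0.1227]
eef_rot: [3.117, 0.383, -0.005]
contact_force: [-9.8, -2.1, 9.1]
grip_width: -0.0001
grasp_force: 4.6
local x -0.0643 y 0.0005 z 0.1227 Fx -10.0 th est -0.584
```

View pics/w6.png

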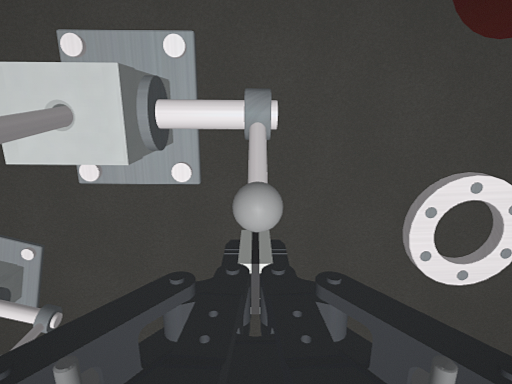

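The ball at (257,207) touches the fingertips at about (256,232), but too high on the ball (the force points up and back). I back off a little, go lower and push again.

```bash
python3 -m creep '[[[-0.004,0,0,0,-1],[0,0,0.009,0,-1],[0.002,0,0,0,-1],[0.002,0,0,0,-1],[0.0024,0,-0.0016,0,-1],[0.0025,0,-0.0015,0,-1],[0.0026,0,-0.0014,0,-1]]]'
python3 - <<'E'
from h import *
st()
p,d,K,T=shot('scene'); W=cloud(d,K,T)
q=(np.hypot(W[...,0]-.535,W[...,1]+.185)<.03)&(W[...,2]>.1)&(W[...,2]<.145)
for m in arm.masks_of('lever_ball','scene')[:3]: print(m['confidence'],m['extent'],np.nanmedian(W[m['region']],0))
E
```

```text
t: 11.8
eef_pos: [0.5213, -0.1877, 0.1177]
eef_rot: [3.118, 0.383, 0.0]
contact_force: [-2.6, -0.1, 2.9]
grip_width: 0.0005
grasp_force: 1.4
local x -0.0551 y 0.0009 z 0.1177 Fx -2.5 th est -0.443
0.96 [120.3, 175.3, 27.3, 47.2] [ 0.32226442 -0.34734649  0.13616675]
0.61 [222.6, 222.4, 18.5, 39.0] [ 0.56155422 -0.18138064  0.09464141]
0.32 [186.0, 320.2, 50.4, 50.2] [ 0.72872183 -0.33690317  0.0483666 ]
```

```bash
python3 -m creep '[[[0.0036,0,-0.0016,0,-1],[0.0037,0,-0.0014,0,-1],[0.0038,0,-0.0012,0,-1],[0.0039,0,-0.001,0,-1]]]'; python3 -c "
from h import *; st()";  python3 -m creep '[[[0.0039,0,-0.0008,0,-1],[0.0039,0,-0.0006,0,-1],[0.004,0,-0.0004,0,-1]]]'; python3 -c "
from h import *; st()"
```

```text
t: 12.4
eef_pos: [0.5362, -0.1839, 0.1225]
eef_rot: [3.118, 0.383, 0.0]
contact_force: [-1.4, -0.9, 1.2]
grip_width: -0.0
grasp_force: 0.9
local x -0.0398 y 0.0009 z 0.1225 Fx -1.6 th est -0.226
t: 12.78
eef_pos: [0.5475, -0.181, 0.1242]
eef_rot: [-3.118, -0.383, -0.0]
contact_force: [-1.2, -0.7, 0.8]
grip_width: -0.0
grasp_force: 0.7
local x -0.0281 y 0.0010 z 0.1242 Fx -1.3 th est -0.068
```

```bash
cat >> h.py <<'E'
def pin():
    for cam in ('scene','side'):
        p,d,K,T=shot(cam); W=cloud(d,K,T); q=(np.hypot(W[...,0]-.551,W[...,1]+.0785)<.018)&(W[...,2]>.11)&(W[...,2]<.195)
        print(cam,'pin top z',np.round(np.percentile(W[q][:,2],97),4) if q.sum() else None,q.sum())
E
python3 -m creep '[[[0.003,0,0,0,-1],[0.003,0,0,0,-1],[0.003,0,0,0,-1],[0.003,0,0,0,-1]]]'; python3 -c "
from h import *; st(); pin()"
```

```text
t: 13.28
eef_pos: [0.559, -0.1782, 0.1242]
eef_rot: [-3.118, -0.383, 0.0]
contact_force: [-1.3, -1.4, 1.0]
grip_width: -0.0004
grasp_force: 0.5
local x -0.0162 y 0.0010 z 0.1242 Fx -1.6 th est 0.090
scene pin top z 0.1827 166
side pin top z 0.1839 107
```

```bash
python3 -m creep '[[[0.003,0,0,0,-1],[0.003,0,0,0,-1],[0.003,0,0,0,-1]]]'; python3 -c "
from h import *; st(); pin()"
python3 -m creep '[[[0.002,0,0,0,-1],[0.002,0,0,0,-1],[0.002,0,0,0,-1]]]'; python3 -c "
from h import *; st(); pin()"
```

```text
t: 13.75
eef_pos: [0.5676, -0.176, 0.1241]
eef_rot: [-3.118, -0.383, 0.001]
contact_force: [-1.5, -0.7, -0.9]
grip_width: 0.0
grasp_force: 0.5
local x -0.0074 y 0.0010 z 0.1241 Fx -1.7 th est 0.210
scene pin top z 0.1824 167
side pin top z 0.1846 126
t: 14.22
eef_pos: [0.5733, -0.1746, 0.1241]
eef_rot: [-3.118, -0.383, 0.001]
contact_force: [-1.0, 0.3, -0.7]
grip_width: 0.0002
grasp_force: 0.5
local x -0.0014 y 0.0010 z 0.1241 Fx -0.9 th est 0.291
scene pin top z 0.1818 170
side pin top z 0.1837 127
```

```bash
python3 -m creep '[[[0.002,0,0,0,-1],[0.002,0,0,0,-1],[0.002,0,0,0,-1]]]'; python3 -c "
from h import *; st(); pin()"
python3 -m creep '[[[0.002,0,0,0,-1],[0.002,0,0,0,-1]]]'; python3 -c "
from h import *; st(); pin()"
```

```text
t: 14.7
eef_pos: [0.5793, -0.1731, 0.1243]
eef_rot: [-3.118, -0.383, 0.0]
contact_force: [-1.3, -0.5, -1.0]
grip_width: -0.0
grasp_force: 0.6
local x 0.0047 y 0.0010 z 0.1243 Fx -1.3 th est 0.378
scene pin top z 0.1351 104
side pin top z 0.1362 86
t: 15.05
eef_pos: [0.583, -0.1722, 0.1242]
eef_rot: [-3.118, -0.383, 0.001]
contact_force: [-1.3, -0.2, -1.2]
grip_width: 0.0001
grasp_force: 0.6
local x 0.0085 y 0.0010 z 0.1242 Fx -1.3 th est 0.434
scene pin top z 0.1353 96
side pin top z 0.1365 89
```

The pin has dropped, with its head top at about 0.135 m. I feel gently for the lever's stop before backing off.

```bash
python3 -m creep '[[[0.001,0,0,0,-1],[0.001,0,0,0,-1],[0.001,0,0,0,-1]]]' | grep -E 'eef_pos|force'; python3 -c "
from h import *; st()"; python3 -m creep '[[[0.001,0,0,0,-1],[0.001,0,0,0,-1]]]' | grep -E 'eef_pos|force'; python3 -c "
from h import *; st()"
```

```text
eef_pos: [0.5854, -0.1715, 0.1239]
contact_force: [-3.0, -0.9, -1.0]
grasp_force: 1.6
local x 0.0109 y 0.0010 z 0.1239 Fx -3.2 th est 0.470
eef_pos: [0.5865, -0.1712, 0.1236]
contact_force: [-6.0, -1.2, -2.5]
grasp_force: 3.1
local x 0.0121 y 0.0011 z 0.1236 Fx -6.1 th est 0.488
```

The lever has stopped: the force rises to 6 N. I back off and go over the pin.

```bash
python3 -m creep '[[[-0.01,0,0,0,-1],[-0.02,0,0,0,-1],[0,0,-0.04,0,-1],[0,0,-0.04,0,-1],[0,0,0,0,-1]]]'
python3 - <<'E'
from h import *
p,d,K,T=shot('wrist'); W=cloud(d,K,T)
q=(np.hypot(W[...,0]-.551,W[...,1]+.0785)<.02)&(W[...,2]>.125)&(W[...,2]<.15);t=W[q]
if q.sum()>100:
    print(cv2.minEnclosingCircle(t[:,:2].astype(np.float32)),np.median(t,0))
pin(); plan((.551,-.0783,.145))
E
```

```text
t: 16.4
eef_pos: [0.5616, -0.1788, 0.2095]
eef_rot: [3.115, 0.384, 0.018]
contact_force: [0.0, -0.1, -0.7]
grip_width: 0.0001
grasp_force: 0.0
((0.5523624420166016, -0.07867895811796188), 0.012079485692083836) [ 0.553337   -0.07971689  0.13246404]
scene pin top z 0.1348 100
side pin top z 0.1364 90
yaw 14.0 shift [ 0.0164 -0.0987  0.0593] roll units None
```

```bash
python3 -m creep '[[[0.0082,-0.05,0,0,-1],[0.0082,-0.0487,0.02,0,-1],[0,0,0.04,0,-1],[0,0,0.005,0,-1],[0,0,0,0,-1]]]'; python3 -m creep '[[[0,0,0.003,0,-1],[0,0,0.003,0,-1],[0,0,0.003,0,-1],[0,0,0,0,-1]]]'
```

```text
t: 17.18
eef_pos: [0.551, -0.0791, 0.1396]
eef_rot: [3.117, 0.383, -0.0]
contact_force: [0.1, 0.6, 0.9]
grip_width: -0.0
grasp_force: 0.0
t: 17.68
eef_pos: [0.5515, -0.079, 0.1325]
eef_rot: [3.117, 0.384, 0.004]
contact_force: [-4.1, -0.6, 8.8]
grip_width: 0.0002
grasp_force: 4.6
```

```bash
python3 -m creep '[[[0,0,0.002,0,-1],[0,0,0.002,0,-1],[0,0,0,0,-1]]]'
```

```text
t: 18.05
eef_pos: [0.5515, -0.079, 0.1293]
eef_rot: [3.117, 0.384, 0.005]
contact_force: [-5.1, 1.2, 13.9]
grip_width: 0.0001
grasp_force: 7.0
```

```bash
python3 -m creep '[[[0,0,0.002,0,-1],[0,0,0.002,0,-1],[0,0,0.002,0,-1],[0,0,0,0,-1]]]' | grep -E 'pos|contact';  python3 -m creep '[[[0,0,0.002,0,-1],[0,0,0.001,0,-1],[0,0,0,0,-1]]]'| grep -E 'pos|contact'
```

```text
eef_pos: [0.5513, -0.079, 0.1233]
contact_force: [-5.4, 1.3, 14.3]
eef_pos: [0.5512, -0.0791, 0.1203]
contact_force: [-7.0, 1.5, 14.1]
```

```bash
python3 -m creep '[[[0,0,0.001,0,-1],[0,0,0.001,0,-1],[0,0,0,0,-1]]]' | grep -E 'pos|contact'
```

```text
eef_pos: [0.5513, -0.0791, 0.1201]
contact_force: [-10.1, 3.1, 25.0]
```

The pin is home: the force rises to 25 N while the tool stays at z = 0.120 m. I lift off and check.

```bash
python3 -m creep '[[[0,0,-0.01,0,-1],[0,0,-0.04,0,-1],[-0.05,0,-0.04,0,-1],[0,0,0,0,-1],[0,0,0,0,-1]]]'
python3 - <<'E'
from h import *
p,d,K,T=shot('wrist'); W=cloud(d,K,T); save('w7.png',p)
q=(np.hypot(W[...,0]-.551,W[...,1]+.0785)<.02)&(W[...,2]>.112)&(W[...,2]<.15);t=W[q]
print(cv2.minEnclosingCircle(t[:,:2].astype(np.float32)),np.median(t,0),np.ptp(np.percentile(t[:,2],[5,95]))); pin()
E
```

```text
t: 19.92
eef_pos: [0.5034, -0.0903, 0.2043]
eef_rot: [-3.118, -0.383, -0.001]
contact_force: [0.1, 0.2, -0.3]
grip_width: 0.0003
grasp_force: 0.0
((0.5517910718917847, -0.07850733399391174), 0.011934553273022175) [ 0.55191547 -0.07839209  0.11947677] 0.002485996149964975
scene pin top z 0.1218 82
side pin top z 0.1232 73
```

View pics/w7.png

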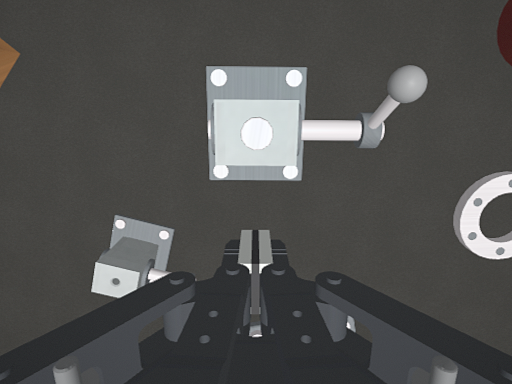

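The pin head sits flush on the housing at (257,133), with its top at 0.1195 m. The lever is forward, with its ball at (407,84), and the gripper is clear of everything.

```bash
python3 -c "
from station import arm; print(arm.job_done())"
```

```text
the job is handed in; nothing more can be done
None
```

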